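# Put the hair clipper back on its charging stand

## Task

Put the hair clipper on charge: somebody has left the wooden hair pick lying across the charging stand, so lay that flat in the long empty compartment of the white enamel caddy, and rest the clipper on the stand's sloped bed, blade end up, with its plug foot pushed fully home in the socket at the bottom of the slope. Do not force the plug, let go of everything at the end, and leave the other toiletries where they are.

Things in the scene. Friction and masses are not known exactly. Their poses are not given: they have to be found in the camera images.
- clipper: cordless hair clipper, steel, black tail cap, 0.2 to 0.35 kg, loose, lying flat, switch side up, plug foot towards the robot (turned up to 0.45 rad). Flat-sided body 120 long x 44 wide x 34 mm high, tapering in the last 18 mm; blades beyond it to x = +79 mm. Origin: middle of the body's underside; x to the blades, y across, z up. Balance point near x = 0
- plug_tip (a point): end face centre of the clipper's plug foot, a black rectangular block on the tail (clipper x -82 to -60 mm, so 22 long; 26 wide in y, 18 high, centred 17 mm above the underside); last 4 mm tapered by 2.5 mm a side. Axes as the clipper's
- cradle: sloped bed of the white charging stand, fixed: 112 long x 40 mm wide, rising at 25 degrees away from the robot. Origin: on the bed's surface at its low end, mid-width, in the plane of the socket face, 40 mm above the table. x up the slope, y across, z square to the bed (surface z = 0). Clipper fully home: its origin at x = 60, y = 0, z = 0 mm here, axes parallel, tail against the socket block
- socket (a point): centre of the mouth of the rectangular socket hole, 17 mm above the bed's plane at its low end; axes as the cradle's. Hole 28.4 wide (y) x 20.4 high (z) mm, opens to +x, 25 mm deep, in a block 50 wide that reaches 30 mm behind the mouth, 23 mm below and 19 mm above it
- stand: the charging stand: base plate 150 x 90 x 12 mm on the table, carrying the sloped bed on a 36 mm wide wedge; fixed. Origin on the table, level, 45 mm ahead (+x) of the cradle's origin; plate x -85 to +65, y -45 to +45 mm. x points away from the robot within 0.25 rad
- pick: wooden hair pick, flat, 170 long x 8 mm thick, 40 g, loose: handle 20 mm wide (x -85 to -5 mm), head 60 mm wide with seven tines to x = +85. Origin: underside, mid-length; x to the tines, z out of the upper face; balances near x = +11. Starts flat on the sloped bed, crosswise: its x along cradle -y, its y up the slope, a long edge of the head against the socket block
- pick_handle (a point): grip point on the pick's handle, 55 mm from its origin, at half thickness; axes as the pick's. At the start it hangs free beyond the +y side of the stand, about 57 mm above the table
- caddy: white enamel metal caddy, open on top, fixed, 280 (x) x 116 (y) x 50 mm high, walls and floor 3 mm; origin under its centre, x pointing away from the robot within 0.25 rad. A partition at x = -72 mm divides a short near compartment with two pots (to 62 mm high) from the long empty one, 208 (x) x 110 mm (y) inside
- caddy_in (a point): centre of the floor of the caddy's long empty compartment, 3 mm above the table; axes as the caddy's
- soap_dish: grey round ceramic soap dish 104 mm across, 22 mm high; origin under its centre; leave alone
- soap: bar of soap 58 x 36 x 20 mm in the soap dish; leave alone
- cup: clear plastic cup 74 mm across, 95 mm high; origin under its centre; leave alone
- lotion: brown bottle 60 mm across, 160 mm high; origin under its centre; leave alone
- jar: white jar 72 mm across, 65 mm high; origin under its centre; leave alone
- shaving_brush: wooden shaving brush standing up, 44 mm across, 102 mm high; origin under its centre; leave alone
- nail_brush: wooden nail brush 85 x 36 x 30 mm; origin under its centre; leave alone
- tin: flat aluminium tin 52 mm across, 22 mm high; origin under its centre; leave alone
Not all that is in view belongs to the job. Of the things like the clipper, leave any that is purple, red or yellow; of the rest the larger one is meant.

How it is judged:
By the outcome, as a careful person would: the job done as asked, in the order asked, and still so for the second after the job is handed in, with the robot touching nothing.
It also fails if it takes over 61 s, if anything falls off the work surface, if the arm or the gripper's body presses on something with over 40 N, if the wrist force passes 120 N, or if a joint passes its speed limit or range.

## Robot

A 6-joint arm with a two-finger parallel gripper is mounted at the origin on the work surface. World frame = base frame: x ahead of the robot, y to its left, z up, the work surface at z = 0. Lengths are in m, angles in rad, forces in N, time in s.
With the tool pointing down it reaches from about 0.25 to 0.775 m from the base axis. Payload 4 kg.
Tool frame: the origin (TCP) lies on the centre line of the jaws, within the pads' length; the fingertips stand robot.tips_ahead ahead of it and the grasp point (between the pads) lies 8 mm behind it (robot.tips_ahead is the distance from the TCP to the fingertips, in m); z points along the fingers, y is the line along which they close (so a half turn about z gives the same grasp; the last joint's range is limited). The gripper opens to 94 mm and grips with 3 to 60 N. Pads are 16 mm wide; open, the fingers measure 119 mm over their backs; the gripper's body (75 mm by 177 mm) begins 78 mm behind the grasp point.
Start: joints at [-1.377, 0.087, 1.371, -0, 1.684, -0.103], TCP at [0.161, -0.526, 0.217] pointing down, gripper open.
Joint ranges: [-3.1, 3.1], [-0.76, 2.03], [0.27, 2.55], [-1.08, 4.22], [0.17, 2.65], [-2.57, 2.57]. Speed limits (rad/s): [2.79, 2.79, 3.14, 3.14, 3.14, 3.14].

## Interface

Orientations are given as [roll, pitch, yaw] about the fixed x, y, z axes, in that order (R = Rz(yaw) Ry(pitch) Rx(roll)).
In Python, from bench import robot, snapshot, close_job, spotter gives the robot as it stands. The module is installed in compiled form; this text tells all that it offers.
- The arm moves only by the tool servo_tool, never from a script. Its argument "commands" is one flat list of numbers, 7 for each row, row after row: the shift along the tool's x, y, z in m, then the turn, a rotation vector about the tool's x, y, z in degrees, then the finger opening in m, from 0 to 0.094. In form: [x, y, z, ax, ay, az, grip, x, y, z, ax, ay, az, grip, ...]. A call has 1 to 10 rows; each row is the pose to reach, as a shift and turn from the pose commanded when the call began, along the tool's axes at that moment; what a row does not reach only later rows make up. A row lasts 1/8 s, in which the tool goes at most 62.5 mm and 10.7 degrees, less where a joint would pass 70% of its speed; a pose out of reach is approached as far as the arm can. A call with a gripper value outside its range is refused whole. The fingers move at their own pace and stop on an object; the grip force is fixed at half the most. Time passes only in rows, so rows that repeat a pose let the fingers close. It gives the time, the measured TCP pose, the force, the opening and the grip force at its end, in the units of the state.
- robot.get_obs(): the state, without advancing time (a new reading comes with each control period).
- snapshot(name): name is "scene" or "top" or "wrist"; returns a dict with "img" (480x640x3 uint8, blue, green, red), "camera_matrix" (3x3 intrinsics, pixels), "extrinsics" (4x4, takes a point from camera to world coordinates); the wrist camera has in their place "hand_eye" (4x4, takes a point from camera to tool coordinates, whose origin is the TCP and whose axes are the flange's). Camera axes: x right, y down, z forward; pixel columns grow to the right and rows downward; lengths in m; the calibration is good to about 2 mm. A picture is of the moment at which its call begins: read the wrist's pose just before it. There is no depth.
- close_job(): hands the job in; it is judged then, once.
Trained networks look in a picture, given as the dict that the camera call returned (one of the last four; its "shot" number tells which), for a name from the list of things; names that differ only in an ending like _2 or _b are one class to them, and where a whole thing is asked for, a point or a joint stands for the part that bears it (a point fixed in the world has none). Each returns a list of dicts, best first, with "conf" (0 to 1); they miss things now and then, are a little off and sometimes report something else, mostly with a low value. They report only what shows in the picture. A call takes as long as a camera call. They do not tell look-alikes from the thing itself.
- spotter.trace(name, picture): "region" (480x640 bool, what is visible of it) and "box" ([left, top, width, height] in pixels, round what is visible of it).
The state is a dict: "time": time; "joint_positions": joint angles; "qvel": joint speeds; "joint_torque": joint torques, N m; "tool_pos": TCP position; "ee_rot": TCP orientation; "wrist_force": force on the tool from outside, world axes, zero at the start; "wrist_torque": the same for the moment, N m; "width": finger opening in m; "finger_force": force on a finger pad.
Only numpy, scipy, OpenCV 4.12 (cv2) and the standard library are available. Lean on these libraries where they do the work, as an engineer would, in place of code of your own. Each camera call takes 0.05 s, during which the arm holds its last target. There are 200 camera calls.

## Working session

There is one attempt and no reset: what is moved stays moved. The work goes in short steps, Python scripts to look and compute and a tool call to move; the robot and the scene stay as the last step left them, time stands still between calls to the robot, and variables do not carry over. Pictures are saved under pics/ and viewed, at most 10 in all, crops included, and the job is handed in when it is done.

Besides the shell and the picture viewer there is one more tool, called after "Request:" in YAML: its name, and indented under it one key for each argument. servo_tool: Moves the arm, as the interface text tells. Its arguments: {"type":"object","properties":{"commands":{"type":"array","items":{"type":"number"}}},"required":["commands"]}

```bash
mkdir -p pics; python3 - <<'E'
from bench import robot, snapshot, spotter
import cv2, numpy as np
print(robot.tips_ahead, robot.get_obs())
for n in ("scene","top"):
    s=snapshot(n); cv2.imwrite(f"pics/{n}0.png",s["img"])
    print(n,s["camera_matrix"].tolist(),s["extrinsics"].round(4).tolist())
    np.savez(f"{n}0.npz",K=s["camera_matrix"],E=s["extrinsics"])
    for t in ("clipper","pick","stand","caddy","plug_tip"):
        for r in spotter.trace(t,s):
            m=r["region"].astype(np.uint8)
            if m.sum()==0: continue
            print(t,round(r["conf"],2),r["box"],m.sum(),[np.round(v,1) for v in cv2.minAreaRect(cv2.findNonZero(m))])
E
```

```text
0.011 {'time': 0.0, 'joint_positions': array([-1.37709296e+00,  8.79754138e-02,  1.37223798e+00, -1.44070151e-05,
        1.68361160e+00, -1.03097025e-01]), 'qvel': array([-4.06747206e-04,  2.51521780e-04,  1.03141320e-03,  4.52680959e-04,
       -5.60191860e-04, -5.19851034e-05]), 'joint_torque': array([-9.51444999e-04, -3.40186107e+01, -3.02428508e+01,  7.16836704e-02,
        3.28646181e-02, -1.56704932e-04]), 'tool_pos': array([ 0.16074486, -0.52543624,  0.21530127]), 'ee_rot': array([-3.13937069e+00, -2.15497418e-04,  2.96798548e-01]), 'wrist_force': array([-0.58250566,  0.39292714,  0.53865977]), 'wrist_torque': array([-0.06338506, -0.0114988 , -0.02352506]), 'finger_force': 0.0, 'width': 0.09421860675393641}
scene [[475.537381145787, 0.0, 329.4927425512677], [0.0, 475.537381145787, 243.2143083789], [0.0, 0.0, 1.0]] [[0.8472, 0.3946, -0.3556, 0.9591], [0.531, -0.6103, 0.5878, -0.7054], [0.0149, -0.6868, -0.7267, 0.9795], [0.0, 0.0, 0.0, 1.0]]
clipper 0.97 [316.9, 142.1, 22.0, 34.1] 438 [array([327.5, 158. ]), array([32.5, 15.2]), np.float64(72.5)]
clipper 0.76 [354.9, 173.6, 30
[... 2834 characters left out ...]
97.4, 195.7]), array([46.1, 27.7]), np.float64(26.6)]
plug_tip 0.94 [180.1, 191.5, 30.7, 69.2] 1383 [array([193.7, 224.6]), array([69.6, 22.2]), np.float64(85.6)]
plug_tip 0.8 [102.0, 338.1, 55.9, 61.0] 1518 [array([129.8, 367.3]), array([22.6, 74.2]), np.float64(45.0)]
plug_tip 0.75 [184.2, 331.6, 52.7, 27.8] 814 [array([211.2, 345.8]), array([16.4, 55.5]), np.float64(77.9)]
plug_tip 0.67 [145.3, 254.2, 19.1, 56.7] 904 [array([153.7, 282.8]), array([18.5, 54.3]), np.float64(8.9)]
plug_tip 0.59 [144.0, 128.7, 74.6, 24.4] 1452 [array([180.2, 139. ]), array([22.8, 71. ]), np.float64(82.3)]
plug_tip 0.5 [245.4, 119.4, 46.1, 45.1] 1128 [array([268. , 139.5]), array([43., 44.]), np.float64(90.0)]
```

```bash
sleep 0; ls . pics
```

```text
.:
pics
scene0.npz
top0.npz

pics:
scene0.png
top0.png
```

View pics/top0.png

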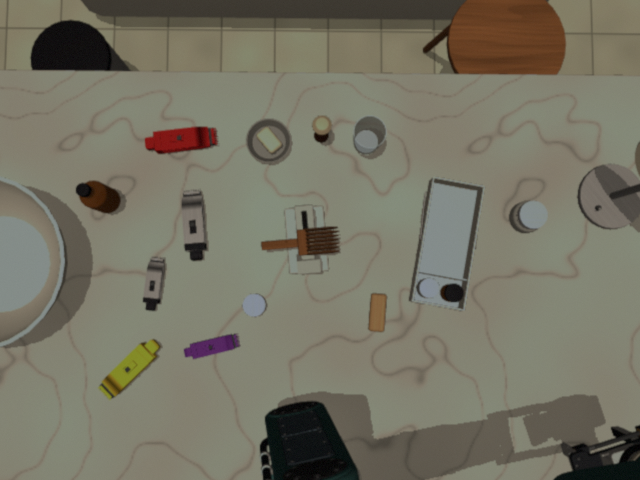

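```bash
python3 - <<'E'
import cv2
i=cv2.imread("pics/top0.png")[100:410,70:350]
cv2.imwrite("pics/topc.png",cv2.resize(i,None,fx=1.93,fy=1.93,interpolation=cv2.INTER_CUBIC))
i=cv2.imread("pics/scene0.png")[130:290,290:490]
cv2.imwrite("pics/scenec.png",cv2.resize(i,None,fx=3.7,fy=3.7,interpolation=cv2.INTER_CUBIC))
E
```

```text
(no output)
```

View pics/topc.png

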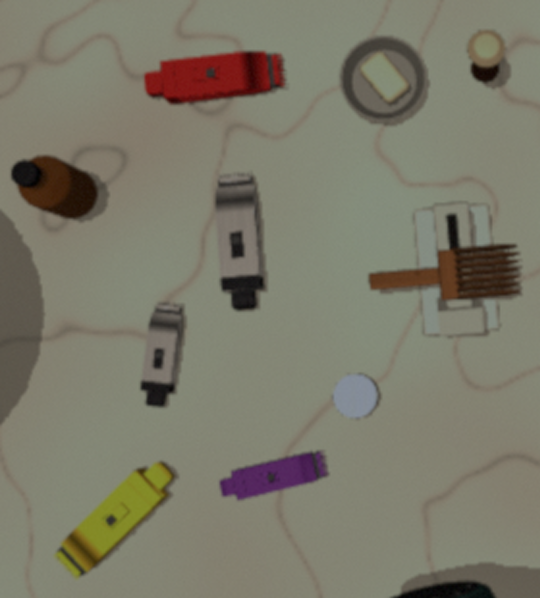

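The meant clipper is the large steel one, at (194,224) in the top view. The smaller steel one at (153,283) is the look-alike. Red (180,139), yellow (130,367) and purple (211,346) are excluded by colour. The enlarged crop confirms this: its plug foot points down the picture, towards the robot. The pick lies across the stand at (300,242) with its handle to the left, and the caddy's long compartment is at about (450,225).

Next I fit models to the silhouettes from both cameras.

```bash
cat > h.py <<'E'
import numpy as np, cv2
from scipy.optimize import minimize
from scipy.spatial.transform import Rotation as R
def T(p,rv=None,yaw=None,pitch=0):
    M=np.eye(4); M[:3,3]=p
    M[:3,:3]=(R.from_euler('z',yaw)*R.from_euler('y',pitch)).as_matrix() if rv is None else rv
    return M
def box(x0,x1,y0,y1,z0,z1):
    return np.array([[x,y,z] for x in(x0,x1) for y in(y0,y1) for z in(z0,z1)])/1000
def tf(M,P): return P@M[:3,:3].T+M[:3,3]
CR=T([-.045,0,.04],yaw=0,pitch=-np.radians(25))     # cradle in stand
def stand():
    bed=tf(CR,box(0,112,-20,20,-5,0)); w=tf(CR,box(10,105,-18,18,-2,-1)); w2=w.copy(); w2[:,2]=.012
    return [box(-85,65,-45,45,0,12),bed,np.vstack([w,w2]),tf(CR,box(-30,0,-25,25,-6,36))]
def pick(): return [box(-85,-5,-10,10,0,8),box(-5,85,-30,30,0,8)]
def pick_in_cradle(dy=0): # dy shift along cradle y
    return T([.03,dy,0],rv=np.array([[0,1,0],[-1,0,0],[0,0,1.]]))
def clipper(): return [np.vstack([box(-60,42,-22,22,0,34),box(42,60,-20,20,6,30)]),box(-82,-60,-13,13,8,26),box(60,79,-20,20,8,24)]
def caddy(): return [box(-140,140,-58,58,0,50),np.vstack([box(-138,-74,-50,50,3,55)])]
def proj(c,P):
    Q=tf(np.linalg.inv(c[1]),P); q=Q@c[0].T; return q[:,:2]/q[:,2:]
def sil(c,hulls,s=4):
    m=np.zeros((480*s,640*s),np.uint8)
    for P in hulls:
        q=(proj(c,P)+.5)*s-.5
        cv2.fillConvexPoly(m,cv2.convexHull(np.round(q*16).astype(np.int32)),1,shift=4)
    return m
def fit(model,cams,masks,x0,step=(.02,.02,.1)):
    """model(params)->world hulls"""
    big=[cv2.resize(m.astype(np.uint8),None,fx=4,fy=4,interpolation=cv2.INTER_NEAREST) for m in masks]
    def f(x):
        e=0; h=model(x)
        for c,b in zip(cams,big):
            m=sil(c,h); e+=1-(m&b).sum()/max(1,(m|b).sum())
        return e/len(cams)
    for k in (1,.3):
        S=np.vstack([x0]+[np.array(x0)+np.eye(len(x0))[i]*step[i]*k for i in range(len(x0))])
        r=minimize(f,x0,method='Nelder-Mead',options=dict(initial_simplex=S,xatol=1e-4,fatol=1e-4,maxfev=150)); x0=r.x
    return r.x,r.fun
def onplane(c,uv,z):
    d=c[1][:3,:3]@np.linalg.solve(c[0],[*uv,1]); o=c[1][:3,3]; return o+d*(z-o[2])/d[2]
E
cat > m1.py <<'E'
from bench import robot, snapshot, spotter
from h import *
cams={};M={}
for n in("scene","top"):
    s=snapshot(n); c=cams[n]=(s["camera_matrix"],s["extrinsics"])
    for t in("clipper","pick","stand","caddy"):
        rs=spotter.trace(t,s)
        if t=="clipper":
            g=proj(c,np.array([[.49,.272,.017]]) if n=="top" else np.array([CL]))[0]
            rs=sorted(rs,key=lambda r:np.hypot(*(np.array(cv2.minAreaRect(cv2.findNonZero(r["region"].astype(np.uint8)))[0])-g))) if n=="scene" else [r for r in rs if abs(r["box"][0]-182)<6 and abs(r["box"][1]-189)<8]
        if t=="stand": rs=[r for r in rs if r["conf"]>.8]
        if rs: M[t,n]=rs[0]["region"]; print(t,n,rs[0]["conf"],rs[0]["box"])
        if t=="clipper" and n=="top": pass
E
sed -i 's/for n in("scene","top"):/CL=[.49,.272,.017]\nfor n in("scene","top"):/' m1.py
cat >> m1.py <<'E'
def place(mod): return lambda x:[tf(T([x[0],x[1],0],yaw=x[2]),P) for P in mod]
def sp(x):
    W=T([x[0],x[1],0],yaw=x[2]); C=W@CR
    return [tf(W,P) for P in stand()]+[tf(C@pick_in_cradle(x[3]),P) for P in pick()]
for use in (("top",),("scene",),("scene","top")):
    cs=[cams[n] for n in use]
    for t,mod,z in(("clipper",clipper(),.02),("caddy",caddy(),.03)):
        if any((t,n) not in M for n in use): print("missing",t,use); continue
        if t=="clipper": x0=[*CL[:2],0]
        else:
            u=np.argwhere(M[t,use[0]]).mean(0)[::-1]; x0=[*onplane(cs[0],u,z)[:2],-.1]
        print(t,use,*fit(place(mod),cs,[M[t,n] for n in use],x0))
    ms=[M["stand",n]|M["pick",n] for n in use]
    u=np.argwhere(ms[0]).mean(0)[::-1]; x0=[*onplane(cs[0],u,.03)[:2],.08,0]
    print("stand",use,*fit(sp,cs,ms,x0,(.02,.02,.1,.01)))
E
python3 m1.py
```

```text
clipper scene 0.56 [354.6, 174.9, 31.9, 24.3]
pick scene 0.97 [315.2, 231.7, 41.5, 41.8]
caddy scene 0.34 [207.0, 296.9, 121.8, 117.3]
clipper top 0.92 [184.0, 187.9, 20.5, 74.9]
stand top 0.85 [280.6, 203.1, 49.3, 72.4]
caddy top 0.58 [410.4, 175.2, 73.1, 133.8]
clipper ('top',) [0.59189706 0.27264008 0.08671903] 0.05405628796958306
caddy ('top',) [ 0.54820831 -0.29541052 -0.18008688] 0.028682522417588063Traceback (most recent call last):
  File "m1.py", line 27, in <module>
    ms=[M["stand",n]|M["pick",n] for n in use]
                     ~^^^^^^^^^^
KeyError: ('pick', 'top')
```

View pics/scenec.png

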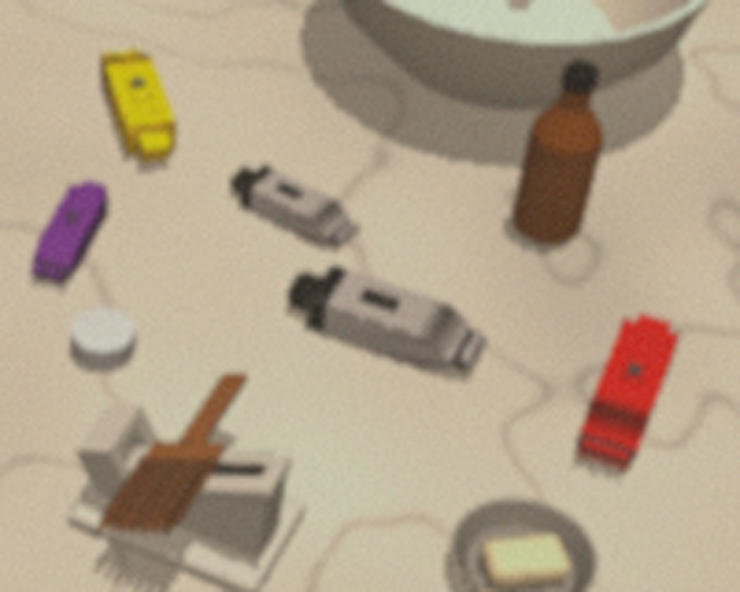

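The scene crop confirms it: the large steel clipper is at about (393,216), its plug foot to the left and taper on the blade end. The smaller one is at (368,185). I will retry the missed detections with the better start guess.

```bash
cat > m2.py <<'E'
from bench import robot, snapshot, spotter
from h import *
cams={};M={}
G={"clipper":[.592,.273,.017],"pick":[.545,.03,.06],"stand":[.54,.03,.04],"caddy":[.548,-.295,.03]}
for n in("scene","top"):
  for k in range(3):
    s=snapshot(n); c=cams[n]=(s["camera_matrix"],s["extrinsics"])
    for t in G:
        g=proj(c,np.array([G[t]]))[0]
        for r in spotter.trace(t,s):
            m=r["region"]
            if m.sum()<300: continue
            d=np.hypot(*(np.argwhere(m).mean(0)[::-1]-g))
            if d<20 and (t!="stand" or m.sum()>(1100 if n=="scene" else 1500)): M.setdefault((t,n),[]).append(m); break
M={k:np.mean(v,0)>=.5 for k,v in M.items()}
print({k:int(v.sum()) for k,v in M.items()})
def place(mod): return lambda x:[tf(T([x[0],x[1],0],yaw=x[2]),P) for P in mod]
def sp(x):
    W=T([x[0],x[1],0],yaw=x[2]); C=W@CR
    return [tf(W,P) for P in stand()]+[tf(C@pick_in_cradle(x[3]),P) for P in pick()]
for use in (("top",),("scene",),("scene","top")):
    cs=[cams[n] for n in use]
    for t,mod in(("clipper",clipper()),("caddy",caddy())):
        if all((t,n) in M for n in use):
            print(t,use,*fit(place(mod),cs,[M[t,n] for n in use],[*G[t][:2],.087 if t=="clipper" else -.18]))
    if all((t,n) in M for n in use for t in("stand","pick")):
        print("stand",use,*fit(sp,cs,[M["stand",n]|M["pick",n] for n in use],[.54,.03,.08,0],(.02,.02,.1,.01)))
E
python3 m2.py
```

```text
{('clipper', 'scene'): 899, ('pick', 'scene'): 699, ('stand', 'scene'): 1545, ('caddy', 'scene'): 6952, ('clipper', 'top'): 1436, ('pick', 'top'): 1378, ('stand', 'top'): 1767, ('caddy', 'top'): 7333}
clipper ('top',) [0.59143953 0.27259279 0.0868209 ] 0.056093724126511035
caddy ('top',) [ 0.54888566 -0.29547622 -0.17587515] 0.029260981384020557
stand ('top',) [0.56870975 0.02024333 0.09002387 0.01698015] 0.048203313740036946
clipper ('scene',) [0.58962874 0.270631   0.06677488] 0.06075848831822095
caddy ('scene',) [ 0.54661494 -0.29633465 -0.17944192] 0.01772699361935015
stand ('scene',) [0.56600347 0.01958505 0.08149659 0.01052889] 0.0476859504132231
clipper ('scene', 'top') [0.59013472 0.27200503 0.08317608] 0.06583593093697943
caddy ('scene', 'top') [ 0.54729992 -0.29595573 -0.17721434] 0.02740737070354815
stand ('scene', 'top') [0.56762544 0.01993515 0.08950484 0.01602652] 0.06028536143074115
```

```bash
cat > g.py <<'E'
from bench import robot
from h import *
def cur():
    o=robot.get_obs(); return T(o["tool_pos"],rv=R.from_euler('xyz',o["ee_rot"]).as_matrix()),o
def go(Tt,C=None):
    if C is None: C=cur()[0]
    D=np.linalg.inv(C)@Tt
    return D[:3,3].round(4).tolist(),np.degrees(R.from_matrix(D[:3,:3]).as_rotvec()).round(2).tolist()
ST=T([.5676,.0199,0],yaw=.0885); CRW=ST@CR
PK=np.array([[0,1,0],[1,0,0],[0,0,-1.]])   # tool axes in cradle for the pick
E
python3 - <<'E'
from g import *
from bench import snapshot
s=snapshot("wrist"); print(s["hand_eye"].round(3).tolist(), s["camera_matrix"][0,0])
for h in(.13,.03):
    t=CRW@T([.03,.064,.009+h],rv=PK); print(t.round(4).tolist(),go(t))
E
```

```text
[[0.0, -0.964, -0.266, 0.078], [1.0, -0.0, 0.001, -0.001], [-0.001, -0.266, 0.964, -0.168], [0.0, 0.0, 0.0, 1.0]] 335.5614477928053
[[-0.0884, 0.9028, 0.421, 0.4857], [0.9961, 0.0801, 0.0374, 0.0769], [0.0, 0.4226, -0.9063, 0.1787], [0.0, 0.0, 0.0, 1.0]] ([0.4869, -0.4815, 0.0378], [-20.98, 17.02, -76.74])
[[-0.0884, 0.9028, 0.421, 0.5278], [0.9961, 0.0801, 0.0374, 0.0806], [0.0, 0.4226, -0.9063, 0.088], [0.0, 0.0, 0.0, 1.0]] ([0.5283, -0.4728, 0.1284], [-20.98, 17.02, -76.74])
```

Request:
servo_tool:
  commands: [0.487,-0.4815,0.038,-21,17,-76.7,0.06,0.487,-0.4815,0.038,-21,17,-76.7,0.06,0.487,-0.4815,0.038,-21,17,-76.7,0.06,0.487,-0.4815,0.038,-21,17,-76.7,0.06,0.487,-0.4815,0.038,-21,17,-76.7,0.06,0.487,-0.4815,0.038,-21,17,-76.7,0.06,0.487,-0.4815,0.038,-21,17,-76.7,0.06,0.487,-0.4815,0.038,-21,17,-76.7,0.06,0.487,-0.4815,0.038,-21,17,-76.7,0.06,0.487,-0.4815,0.038,-21,17,-76.7,0.06]

```text
time: 3.9
tool_pos: [0.4575, 0.0252, 0.1827]
ee_rot: [2.702, 0.001, 1.658]
wrist_force: [0.8, -1.4, -0.3]
width: 0.0601
finger_force: 0.0
```

```bash
cat > look.py <<'E'
from g import *
t=CRW@T([.03,.064,.139],rv=PK); print(go(t), cur()[1]["joint_positions"].round(2))
E
python3 look.py
```

```text
([0.049, 0.0278, 0.0174], [0.17, 0.09, -0.01]) [-0.14 -0.45  1.96  0.1   1.21 -0.24]
```

Request:
servo_tool:
  commands: [0.049,0.028,0.017,0,0,0,0.06,0.049,0.028,0.017,0,0,0,0.06,0.049,0.028,0.017,0,0,0,0.06]

```text
time: 4.28
tool_pos: [0.4847, 0.0749, 0.178]
ee_rot: [2.706, 0.001, 1.659]
wrist_force: [0.7, -0.3, 0.2]
width: 0.0605
finger_force: 0.0
```

```bash
cat >> g.py <<'E'
def shot(name,overlay=(),crop=None):
    from bench import snapshot
    C=cur()[0]; s=snapshot("wrist"); c=(s["camera_matrix"],C@s["hand_eye"])
    im=s["img"].copy()
    for hulls,col in overlay:
        for P in hulls:
            cv2.polylines(im,[cv2.convexHull(np.round(proj(c,P)).astype(np.int32))],True,col,1)
    cv2.imwrite(f"pics/{name}.png",im); return s,c,C
E
python3 - <<'E'
from g import *
s,c,C=shot("w1",[([tf(ST,P) for P in stand()],(0,255,0)),([tf(CRW@pick_in_cradle(.015),P) for P in pick()],(0,0,255))])
print(C.round(4).tolist()); np.savez("w1.npz",K=c[0],E=c[1])
E
```

```text
[[-0.0884, 0.9031, 0.4203, 0.4847], [0.9961, 0.0805, 0.0366, 0.0749], [-0.0008, 0.4219, -0.9066, 0.178], [0.0, 0.0, 0.0, 1.0]]
```

View pics/w1.png

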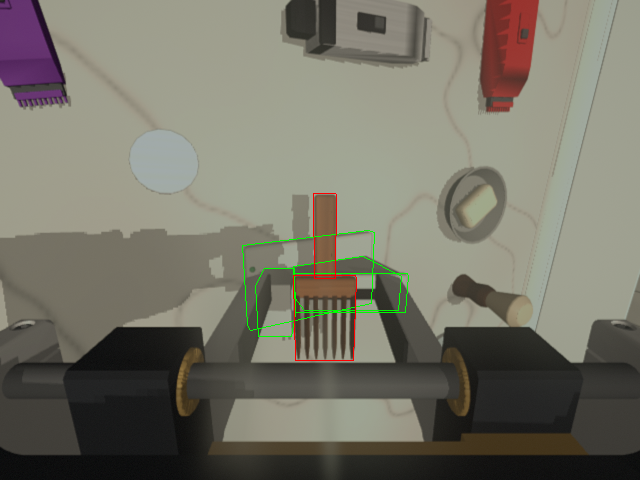

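The overlay matches to about a pixel: pick handle at x 313–337, y 193–275, head against the socket block at (294,290). Going down to grip the handle.

```bash
python3 - <<'E'
from g import *
for z in (.035,.009): print(go(CRW@T([.03,.064,z],rv=PK)))
E
```

```text
([0.003, 0.0013, 0.1041], [-0.01, 0.09, -0.09])
([0.0031, 0.0013, 0.1301], [-0.01, 0.09, -0.09])
```

Request:
servo_tool:
  commands: [0.003,0.001,0.055,0,0,0,0.06,0.003,0.001,0.1,0,0,0,0.06,0.003,0.001,0.118,0,0,0,0.06,0.003,0.001,0.128,0,0,0,0.06,0.003,0.001,0.128,0,0,0,0.06]

```text
time: 4.95
tool_pos: [0.5396, 0.0812, 0.0628]
ee_rot: [2.705, 0.0, 1.656]
wrist_force: [-0.3, 0.5, 1.0]
width: 0.06
finger_force: 0.0
```

```bash
python3 - <<'E'
from g import *
C,o=cur(); print((np.linalg.inv(CRW)@C)[:3,3].round(4), o["wrist_force"], go(CRW@T([.03,.064,.009],rv=PK)))
E
```

```text
[0.0301 0.0635 0.0111] [-0.29837941  0.51849506  0.9544772 ] ([0.0005, -0.0001, 0.0021], [-0.0, 0.1, -0.18])
```

Request:
servo_tool:
  commands: [0,0,0.0025,0,0,0,0.06,0,0,0.0025,0,0,0,0,0,0,0.0025,0,0,0,0,0,0,0.0025,0,0,0,0,0,0,0.0025,0,0,0,0,0,0,0.0025,0,0,0,0,0,0,0.0025,0,0,0,0]

```text
time: 5.82
tool_pos: [0.5406, 0.083, 0.0604]
ee_rot: [2.705, 0.0, 1.659]
wrist_force: [-0.1, -0.6, 0.3]
width: 0.0198
finger_force: 30.0
```

```bash
cat >> g.py <<'E'
CD=T([.5476,-.2957,0],yaw=-.1772); CDR=np.diag([1.,-1,-1])
E
python3 - <<'E'
from g import *
C,o=cur(); print((np.linalg.inv(CRW)@C)[:3,3].round(4))
C1=C@T([0,0,-.1],rv=np.eye(3))
for z in(.15,.05,.0155):
    t=CD@T([.082,0,z],rv=CDR); print(go(t,C1),t[:3,3])
E
```

```text
[0.0301 0.0653 0.0085]
([-0.3994, 0.0858, 0.0412], [17.52, -22.9, 103.3]) [ 0.62831597 -0.31015448  0.15      ]
([-0.3994, 0.0435, 0.1318], [17.52, -22.9, 103.3]) [ 0.62831597 -0.31015448  0.05      ]
([-0.3994, 0.0289, 0.1631], [17.52, -22.9, 103.3]) [ 0.62831597 -0.31015448  0.0155    ]
```

Request:
servo_tool:
  commands: [0,0,-0.03,0,0,0,0,0,0,-0.07,0,0,0,0,0,0,-0.1,0,0,0,0,0,0,-0.1,0,0,0,0]

```text
time: 6.32
tool_pos: [0.4998, 0.0793, 0.1541]
ee_rot: [2.699, 0.001, 1.659]
wrist_force: [-0.8, -0.1, -0.1]
width: 0.0194
finger_force: 30.0
```

```bash
python3 - <<'E'
from g import *
shot("w2")
print(cur()[1]["width"],cur()[1]["joint_positions"])
for z in(.15,.05,.0155): print(go(CD@T([.082,0,z],rv=CDR)))
E
```

```text
0.019319380649983474 [ 0.02841464 -0.31328545  1.92383612  0.02792042  1.09327478 -0.06671028]
([-0.3992, 0.085, 0.042], [17.63, -23.0, 103.28])
([-0.3992, 0.0425, 0.1325], [17.63, -23.0, 103.28])
([-0.3992, 0.0278, 0.1638], [17.63, -23.0, 103.28])
```

View pics/w2.png

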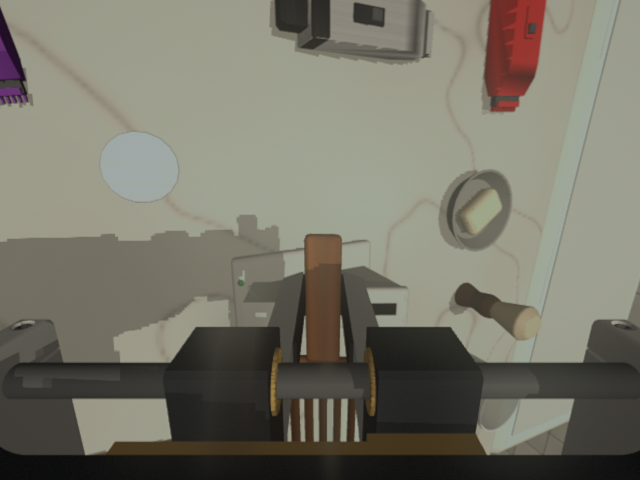

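The pick is held straight between the pads (handle at x 305–342, y 235–360). Moving over the caddy.

Request:
servo_tool:
  commands: [-0.399,0.085,0.042,17.6,-23,103.3,0,-0.399,0.085,0.042,17.6,-23,103.3,0,-0.399,0.085,0.042,17.6,-23,103.3,0,-0.399,0.085,0.042,17.6,-23,103.3,0,-0.399,0.085,0.042,17.6,-23,103.3,0,-0.399,0.085,0.042,17.6,-23,103.3,0,-0.399,0.085,0.042,17.6,-23,103.3,0,-0.399,0.085,0.042,17.6,-23,103.3,0,-0.399,0.085,0.042,17.6,-23,103.3,0,-0.399,0.085,0.042,17.6,-23,103.3,0]

```text
time: 7.62
tool_pos: [0.6276, -0.3097, 0.145]
ee_rot: [-3.14, 0.008, -0.183]
wrist_force: [0.1, -0.9, -0.6]
width: 0.0195
finger_force: 30.0
```

```bash
python3 - <<'E'
from g import *
for z in(.15,.05,.0155): print(go(CD@T([.082,0,z],rv=CDR)))
print(cur()[1]["joint_positions"].round(2))
E
```

```text
([0.0008, 0.0003, -0.005], [-0.12, 0.44, -0.36])
([0.0015, 0.0005, 0.0949], [-0.12, 0.44, -0.36])
([0.0018, 0.0005, 0.1294], [-0.12, 0.44, -0.36])
[-0.54  0.45  1.06 -0.    1.64  1.22]
```

Request:
servo_tool:
  commands: [0.001,0,0.05,0,0,0,0,0.001,0,0.09,0,0,0,0,0.002,0,0.11,0,0,0,0,0.002,0,0.12,0,0,0,0,0.002,0,0.124,0,0,0,0,0.002,0,0.124,0,0,0,0]

```text
time: 8.38
tool_pos: [0.6305, -0.3108, 0.0265]
ee_rot: [3.14, -0.001, -0.178]
wrist_force: [-0.0, 0.3, -0.0]
width: 0.0195
finger_force: 30.0
```

```bash
python3 - <<'E'
from g import *
print(go(CD@T([.082,0,.0155],rv=CDR)))
E
```

```text
([-0.0023, -0.0003, 0.011], [0.08, -0.04, -0.02])
```

Request:
servo_tool:
  commands: [-0.001,0,0.004,0,0,0,0,-0.001,0,0.007,0,0,0,0,-0.001,0,0.009,0,0,0,0,-0.001,0,0.009,0,0,0,0]

```text
time: 8.88
tool_pos: [0.6287, -0.3102, 0.0162]
ee_rot: [3.141, 0.001, -0.177]
wrist_force: [1.2, 0.1, 0.6]
width: 0.0197
finger_force: 30.0
```

Request:
servo_tool:
  commands: [0,0,0,0,0,0,0.05,0,0,0,0,0,0,0.05,0,0,0,0,0,0,0.05,0,0,-0.04,0,0,0,0.05,0,0,-0.1,0,0,0,0.05,0,0,-0.14,0,0,0,0.05,0,0,-0.14,0,0,0,0.07]

```text
time: 9.75
tool_pos: [0.6311, -0.3113, 0.1621]
ee_rot: [3.137, -0.008, -0.178]
wrist_force: [0.4, 1.0, 0.1]
width: 0.0567
finger_force: 0.0
```

```bash
python3 - <<'E'
from g import *
from bench import spotter
s=__import__("bench").snapshot("top"); i=s["img"]
a=cv2.resize(i[165:320,390:500],None,fx=3.6,fy=3.6,interpolation=cv2.INTER_CUBIC)
b=cv2.resize(i[180:290,250:360],None,fx=3.6,fy=3.6,interpolation=cv2.INTER_CUBIC); b=cv2.copyMakeBorder(b,0,a.shape[0]-b.shape[0],0,0,cv2.BORDER_CONSTANT)
cv2.imwrite("pics/t3.png",np.hstack([a,b]))
c=(s["camera_matrix"],s["extrinsics"])
for r in spotter.trace("stand",s):
    if abs(r["box"][0]-285)<10 and r["region"].sum()>1500:
        print(r["conf"],fit(lambda x:[tf(T([x[0],x[1],0],yaw=x[2]),P) for P in stand()],[c],[r["region"]],[.5676,.0199,.0885],(.01,.01,.05))); break
E
```

```text
0.7 (array([0.56750625, 0.0203939 , 0.08612777]), np.float64(0.027027644505368986))
```

View pics/t3.png

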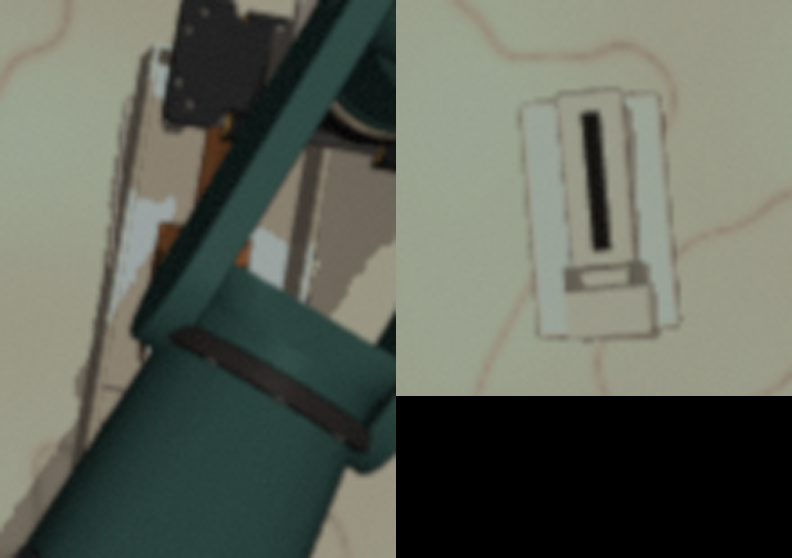

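The left crop shows the pick inside the long compartment, partly hidden by the arm. The right crop shows the stand clear, with the socket at (608,275), and the refit agrees. On to the clipper.

```bash
python3 - <<'E'
from g import *
print(go(T([.59,.272,0],yaw=.083)@T([0,0,.2],rv=CDR)))
E
```

```text
([-0.141, -0.566, -0.0444], [0.01, 0.13, -14.93])
```

Request:
servo_tool:
  commands: [-0.03,-0.05,-0.044,0,0,-2,0.075,-0.141,-0.566,-0.044,0,0,-15,0.075,-0.141,-0.566,-0.044,0,0,-15,0.075,-0.141,-0.566,-0.044,0,0,-15,0.075,-0.141,-0.566,-0.044,0,0,-15,0.075,-0.141,-0.566,-0.044,0,0,-15,0.075,-0.141,-0.566,-0.044,0,0,-15,0.075,-0.141,-0.566,-0.044,0,0,-15,0.075,-0.141,-0.566,-0.044,0,0,-15,0.075,-0.141,-0.566,-0.044,0,0,-15,0.075]

```text
time: 11.1
tool_pos: [0.5881, 0.2746, 0.196]
ee_rot: [3.14, 0.008, 0.087]
wrist_force: [0.1, -0.7, 0.0]
width: 0.0748
finger_force: 0.0
```

Request:
servo_tool:
  commands: [0,0,0,0,0,0,0.075,0,0,0,0,0,0,0.075]

```text
time: 11.35
tool_pos: [0.5895, 0.2709, 0.1975]
ee_rot: [3.14, 0.006, 0.084]
wrist_force: [-0.3, -0.4, -0.3]
width: 0.0749
finger_force: 0.0
```

```bash
python3 - <<'E'
from g import *
from bench import spotter
s,c,C=shot("w4",[([tf(T([.59,.272,0],yaw=.083),P) for P in clipper()],(0,0,255))])
print(C[:3,3],go(T([.59,.272,0],yaw=.083)@T([0,0,.2],rv=CDR)))
g=proj(c,np.array([[.59,.272,.017]]))[0]
for r in spotter.trace("clipper",s):
    m=r["region"]
    if m.sum()>3000: print(r["conf"],r["box"],np.argwhere(m).mean(0)[::-1],g,fit(lambda x:[tf(T([x[0],x[1],0],yaw=x[2]),P) for P in clipper()],[c],[m],[.59,.272,.083],(.01,.01,.05)))
E
```

```text
[0.5895281  0.27092886 0.19751321] ([0.0003, -0.0015, -0.0018], [0.09, 0.27, -0.0])
0.84 [296.9, 147.5, 47.0, 148.7] [320.90886659 216.48248067] [321.70947562 221.75540537] (array([0.59015137, 0.27267289, 0.09025844]), np.float64(0.04378903539208878))
0.74 [210.3, 0.0, 182.4, 49.7] [301.22882048  20.36883683] [321.70947562 221.75540537] (array([0.59 , 0.272, 0.083]), np.float64(1.0))
```

View pics/w4.png

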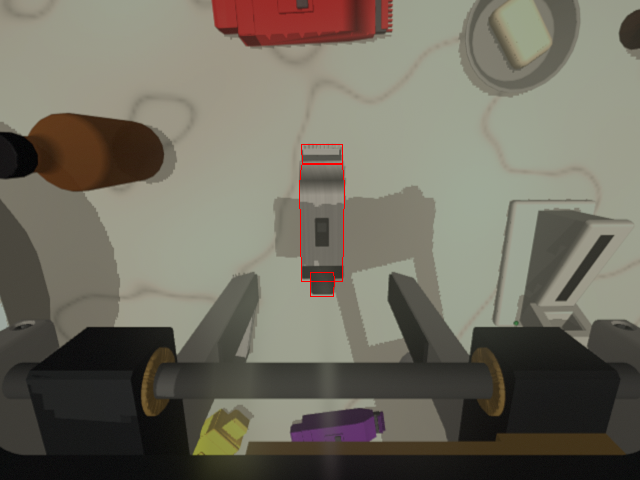

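The overlay fits the clipper at (322,220), and the refit is x 0.5902, y 0.2725, yaw 0.088. Descending to grip it.

```bash
python3 - <<'E'
from g import *
for z in(.05,.0145): print(go(T([.5902,.2725,0],yaw=.0875)@T([0,0,z],rv=CDR)))
E
```

```text
([0.0008, -0.0024, 0.1488], [0.06, 0.22, -0.29])
([0.001, -0.0024, 0.1843], [0.06, 0.22, -0.29])
```

Request:
servo_tool:
  commands: [0.001,-0.002,0.06,0,0.2,-0.3,0.075,0.001,-0.002,0.12,0,0.2,-0.3,0.075,0.001,-0.002,0.16,0,0.2,-0.3,0.075,0.001,-0.002,0.172,0,0.2,-0.3,0.075,0.001,-0.002,0.177,0,0.2,-0.3,0.075,0.001,-0.002,0.177,0,0.2,-0.3,0.075,0.001,-0.002,0.177,0,0.2,-0.3,0.075]

```text
time: 12.32
tool_pos: [0.5921, 0.2744, 0.0254]
ee_rot: [-3.141, -0.006, 0.089]
wrist_force: [0.2, -0.3, 0.3]
width: 0.0749
finger_force: 0.0
```

```bash
python3 - <<'E'
from g import *
for z in(.0145,): print(go(T([.5902,.2725,0],yaw=.0875)@T([0,0,z],rv=CDR)))
E
```

```text
([-0.0022, 0.0017, 0.0109], [-0.06, -0.32, 0.11])
```

Request:
servo_tool:
  commands: [-0.001,0.001,0.006,0,-0.2,0,0.075,-0.001,0.001,0.008,0,-0.2,0,0.075,-0.001,0.001,0.008,0,-0.2,0,0.075,-0.001,0.001,0.008,0,-0.2,0,0.075]

```text
time: 12.82
tool_pos: [0.5897, 0.2729, 0.0149]
ee_rot: [3.142, 0.002, 0.089]
wrist_force: [0.3, -0.3, 0.7]
width: 0.075
finger_force: 0.0
```

```bash
python3 - <<'E'
from g import *
for z in(.0145,): print(go(T([.5902,.2725,0],yaw=.0875)@T([0,0,z],rv=CDR)))
E
```

```text
([0.0004, 0.0004, 0.0004], [0.01, 0.11, 0.11])
```

Close, then lift.

Request:
servo_tool:
  commands: [0,0,0,0,0,0,0.02,0,0,0,0,0,0,0.02,0,0,0,0,0,0,0.02,0,0,0,0,0,0,0.02,0,0,0,0,0,0,0.02]

```text
time: 13.45
tool_pos: [0.5898, 0.2727, 0.015]
ee_rot: [3.141, 0.002, 0.089]
wrist_force: [-1.6, 0.3, 0.2]
width: 0.0436
finger_force: 30.0
```

```bash
python3 - <<'E'
from g import *
C=cur()[0]; CLP=T([.5902,.2725,0],yaw=.0875); G=np.linalg.inv(CLP)@C; print(G.round(4))
E
```

```text
[[ 1.0e+00  2.0e-03 -1.8e-03 -4.0e-04]
 [ 2.0e-03 -1.0e+00 -3.0e-04  2.0e-04]
 [-1.8e-03  3.0e-04 -1.0e+00  1.5e-02]
 [ 0.0e+00  0.0e+00  0.0e+00  1.0e+00]]
```

Request:
servo_tool:
  commands: [0,0,-0.03,0,0,0,0.02,0,0,-0.08,0,0,0,0.02,0,0,-0.14,0,0,0,0.02,0,0,-0.14,0,0,0,0.02,0,0,-0.14,0,0,0,0.02]

```text
time: 14.08
tool_pos: [0.5892, 0.2726, 0.1532]
ee_rot: [3.141, 0.005, 0.09]
wrist_force: [0.3, -0.0, -4.7]
width: 0.0439
finger_force: 30.0
```

```bash
sed -i 's/ST=T(.*/ST=T([.5676,.0201,0],yaw=.0875); CRW=ST@CR/' g.py
cat >> g.py <<'E'
def home(x,z,y=0): return CRW@T([x-.0004,y,z+.015],rv=CDR)   # TCP pose with the clipper origin at cradle x,y,z
E
python3 - <<'E'
from g import *
print(go(home(.105,.08)),home(.105,.08)[:3,3],go(home(.105,.01)))
E
```

```text
([-0.0345, 0.2496, -0.0168], [0.01, 25.26, 0.12]) [0.57721414 0.02094339 0.17030511] ([-0.0046, 0.2497, 0.0465], [0.01, 25.26, 0.12])
```

Request:
servo_tool:
  commands: [-0.0345,0.2495,-0.017,0,25.2,0.1,0.02,-0.0345,0.2495,-0.017,0,25.2,0.1,0.02,-0.0345,0.2495,-0.017,0,25.2,0.1,0.02,-0.0345,0.2495,-0.017,0,25.2,0.1,0.02,-0.0345,0.2495,-0.017,0,25.2,0.1,0.02,-0.0345,0.2495,-0.017,0,25.2,0.1,0.02,-0.0345,0.2495,-0.017,0,25.2,0.1,0.02,-0.0345,0.2495,-0.017,0,25.2,0.1,0.02]

```text
time: 15.08
tool_pos: [0.5778, 0.023, 0.1711]
ee_rot: [-3.141, -0.436, 0.09]
wrist_force: [0.4, 0.3, -3.4]
width: 0.0436
finger_force: 30.0
```

```bash
python3 - <<'E'
from g import *
from bench import spotter
C=cur()[0]; cl=C@np.linalg.inv(T([-.0004,0,.015],rv=CDR))
s,c,C=shot("w5",[([tf(cl,P) for P in clipper()],(0,0,255)),([tf(ST,P) for P in stand()],(0,255,0))])
print((np.linalg.inv(CRW)@cl)[:3,3],go(home(.105,.08)),go(home(.105,.006)))
for r in spotter.trace("stand",s)[:2]: print(r["conf"],r["box"],r["region"].sum())
E
```

```text
[0.10603909 0.00201286 0.08043133] ([-0.0013, 0.0018, 0.0007], [-0.1, -0.04, 0.13]) ([-0.0013, 0.0019, 0.0747], [-0.1, -0.04, 0.13])
0.67 [294.1, 334.8, 75.9, 79.5] 205
```

View pics/w5.png

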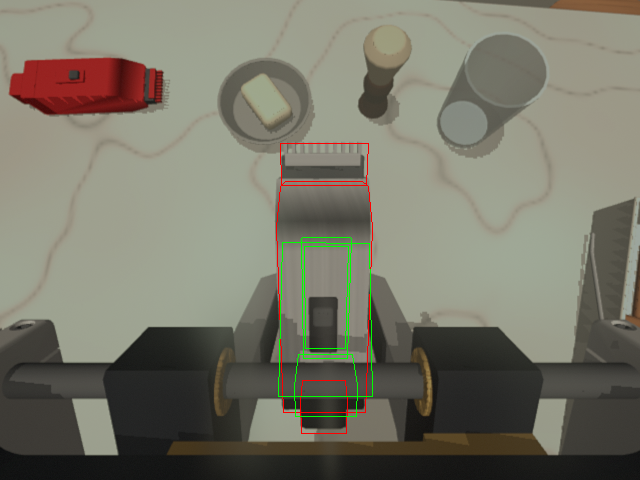

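The clipper sits straight in the jaws (x 277–372, plug at 323,405). The stand is hidden behind it, so the wrist camera cannot help with the fit. Lowering above the bed with the plug still clear of the mouth.

Request:
servo_tool:
  commands: [-0.001,0.0015,0.03,-0.1,0,0.1,0.02,-0.001,0.0015,0.055,-0.1,0,0.1,0.02,-0.001,0.0015,0.07,-0.1,0,0.1,0.02,-0.001,0.0015,0.072,-0.1,0,0.1,0.02,-0.001,0.0015,0.072,-0.1,0,0.1,0.02,-0.001,0.0015,0.072,-0.1,0,0.1,0.02]

```text
time: 15.92
tool_pos: [0.6083, 0.0224, 0.1079]
ee_rot: [3.141, -0.44, 0.086]
wrist_force: [-0.5, -1.1, -2.5]
width: 0.0435
finger_force: 30.0
```

```bash
cat > st.py <<'E'
from g import *
C,o=cur(); cl=C@np.linalg.inv(T([-.0004,0,.015],rv=CDR)); D=np.linalg.inv(CRW)@cl
print("clipper in cradle mm",(D[:3,3]*1000).round(1),np.degrees(R.from_matrix(D[:3,:3]).as_rotvec()).round(2),"force cradle",(CRW[:3,:3].T@o["wrist_force"]).round(1),o["width"])
E
python3 st.py
```

```text
clipper in cradle mm [106.9  -1.3  10.4] [-0.1  -0.23 -0.08] force cradle [-1.6 -1.1 -2. ] 0.043466883099517656
```

Request:
servo_tool:
  commands: [-0.001,-0.001,0.006,0,0,0,0.02,-0.001,-0.001,0.006,0,0,0,0.02,-0.001,-0.001,0.006,0,0,0,0.02]

```text
time: 16.3
tool_pos: [0.6091, 0.0236, 0.1004]
ee_rot: [3.141, -0.438, 0.086]
wrist_force: [-0.1, -0.6, -2.8]
width: 0.0435
finger_force: 30.0
```

```bash
python3 st.py; python3 - <<'E'
from bench import snapshot
import cv2
i=snapshot("scene")["img"]; cv2.imwrite("pics/s6.png",cv2.resize(i[185:325,270:420],None,fx=4,fy=4,interpolation=cv2.INTER_CUBIC))
E
python3 st.py
```

```text
clipper in cradle mm [104.5  -0.2   3.1] [-0.08 -0.08 -0.09] force cradle [-1.3 -0.6 -2.5] 0.04353620623583138
clipper in cradle mm [104.6  -0.2   3.2] [-0.08 -0.1  -0.09] force cradle [-1.5 -0.2 -3.3] 0.04405492654688757
```

View pics/s6.png

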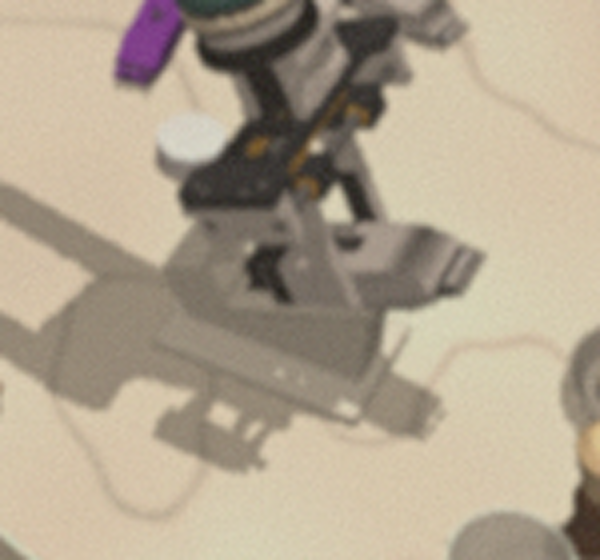

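The clipper hangs over the bed with its plug short of the socket block. I will lower until it just touches the bed.

Request:
servo_tool:
  commands: [0,0,0.0015,0,0,0,0.02,0,0,0.0015,0,0,0,0.02,0,0,0.0015,0,0,0,0.02]

```text
time: 16.73
tool_pos: [0.6098, 0.0236, 0.0992]
ee_rot: [3.141, -0.438, 0.086]
wrist_force: [0.1, -0.4, -3.2]
width: 0.0438
finger_force: 30.0
```

```bash
python3 st.py
```

```text
clipper in cradle mm [104.6  -0.2   1.7] [-0.08 -0.09 -0.09] force cradle [-1.2 -0.4 -2.9] 0.04384086715391059
```

Request:
servo_tool:
  commands: [0,0,0.0015,0,0,0,0.02,0,0,0.0015,0,0,0,0.02,0,0,0.0015,0,0,0,0.02]

```text
time: 17.1
tool_pos: [0.6105, 0.0237, 0.0978]
ee_rot: [3.141, -0.438, 0.086]
wrist_force: [0.3, 0.8, -3.9]
width: 0.0439
finger_force: 30.0
```

```bash
python3 st.py
```

```text
clipper in cradle mm [104.6  -0.2   0.2] [-0.07 -0.09 -0.09] force cradle [-1.3  0.7 -3.7] 0.04391678743365316
```

Request:
servo_tool:
  commands: [0,0,0.001,0,0,0,0.02,0,0,0.001,0,0,0,0.02]

```text
time: 17.35
tool_pos: [0.6106, 0.0237, 0.0976]
ee_rot: [3.141, -0.438, 0.086]
wrist_force: [-5.2, -1.3, 3.0]
width: 0.0437
finger_force: 30.0
```

```bash
python3 st.py
```

```text
clipper in cradle mm [ 1.047e+02 -2.000e-01 -1.000e-01] [-0.08 -0.07 -0.08] force cradle [-3.5 -0.8  5. ] 0.04368972557620968
```

Request:
servo_tool:
  commands: [0,0,0.001,0,0,0,0.02,0,0,0.001,0,0,0,0.02]

```text
time: 17.6
tool_pos: [0.6107, 0.0237, 0.0976]
ee_rot: [3.141, -0.437, 0.086]
wrist_force: [-10.3, -1.0, 8.6]
width: 0.0442
finger_force: 30.0
```

```bash
python3 st.py
```

```text
clipper in cradle mm [ 1.047e+02 -2.000e-01 -1.000e-01] [-0.08 -0.06 -0.07] force cradle [-5.8 -0.1 12.2] 0.04420356837361557
```

Bed contact came at z = −0.1 mm, so the calibration holds. I will back off 2 mm and slide towards the socket.

Request:
servo_tool:
  commands: [0,0,-0.002,0,0,0,0.02,-0.008,0,-0.002,0,0,0,0.02,-0.015,0,-0.002,0,0,0,0.02,-0.02,0,-0.002,0,0,0,0.02,-0.02,0,-0.002,0,0,0,0.02,-0.02,0,-0.002,0,0,0,0.02]

```text
time: 18.35
tool_pos: [0.5915, 0.0221, 0.0887]
ee_rot: [3.141, -0.436, 0.086]
wrist_force: [-4.2, -0.4, -0.7]
width: 0.0437
finger_force: 30.0
```

```bash
python3 st.py
```

```text
clipper in cradle mm [83.5 -0.1 -0. ] [-0.06  0.04 -0.08] force cradle [-4.1 -0.   1.2] 0.04372190326961655
```

Request:
servo_tool:
  commands: [-0.001,0,-0.0005,0,0,0,0.02,-0.003,0,-0.0005,0,0,0,0.02,-0.005,0,-0.0005,0,0,0,0.02,-0.005,0,-0.0005,0,0,0,0.02]

```text
time: 18.85
tool_pos: [0.5875, 0.0217, 0.0873]
ee_rot: [3.141, -0.438, 0.086]
wrist_force: [-0.3, -0.3, -2.5]
width: 0.0438
finger_force: 30.0
```

```bash
python3 st.py
```

```text
clipper in cradle mm [79.3 -0.1  0.5] [-0.07 -0.07 -0.1 ] force cradle [-1.3 -0.3 -2.2] 0.04382582953261916
```

Plug tip is about 3 mm inside with no contact force; continuing slowly.

Request:
servo_tool:
  commands: [-0.002,0,0,0,0,0,0.02,-0.004,0,0,0,0,0,0.02,-0.006,0,0,0,0,0,0.02,-0.006,0,0,0,0,0,0.02]

```text
time: 19.35
tool_pos: [0.582, 0.0213, 0.085]
ee_rot: [3.141, -0.438, 0.086]
wrist_force: [1.1, 0.2, -2.9]
width: 0.0439
finger_force: 30.0
```

```bash
python3 st.py
```

```text
clipper in cradle mm [73.3 -0.1  0.6] [-0.07 -0.08 -0.1 ] force cradle [-0.2  0.1 -3.2] 0.04385043555953758
```

Request:
servo_tool:
  commands: [-0.002,0,0,0,0,0,0.02,-0.004,0,0,0,0,0,0.02,-0.006,0,0,0,0,0,0.02,-0.008,0,0,0,0,0,0.02,-0.01,0,0,0,0,0,0.02,-0.01,0,0,0,0,0,0.02]

```text
time: 20.1
tool_pos: [0.573, 0.0205, 0.0807]
ee_rot: [3.141, -0.438, 0.086]
wrist_force: [0.3, -0.5, -2.8]
width: 0.0438
finger_force: 30.0
```

```bash
python3 st.py
```

```text
clipper in cradle mm [63.4 -0.1  0.6] [-0.07 -0.08 -0.09] force cradle [-0.9 -0.5 -2.6] 0.04383922160559832
```

Request:
servo_tool:
  commands: [-0.001,0,0.0003,0,0,0,0.02,-0.002,0,0.0003,0,0,0,0.02,-0.003,0,0.0003,0,0,0,0.02,-0.003,0,0.0003,0,0,0,0.02]

```text
time: 20.6
tool_pos: [0.5706, 0.0202, 0.0793]
ee_rot: [3.141, -0.438, 0.086]
wrist_force: [0.1, 0.0, -2.3]
width: 0.0438
finger_force: 30.0
```

```bash
python3 st.py
```

```text
clipper in cradle mm [60.5 -0.1  0.3] [-0.08 -0.09 -0.09] force cradle [-0.8  0.  -2.1] 0.04377990882457121
```

Request:
servo_tool:
  commands: [-0.001,0,0,0,0,0,0.02,-0.001,0,0,0,0,0,0.02]

```text
time: 20.85
tool_pos: [0.5697, 0.0202, 0.0788]
ee_rot: [3.141, -0.438, 0.086]
wrist_force: [-0.2, -0.3, -3.5]
width: 0.044
finger_force: 30.0
```

```bash
python3 st.py
```

```text
clipper in cradle mm [59.5 -0.1  0.3] [-0.08 -0.08 -0.1 ] force cradle [-1.7 -0.3 -3.1] 0.04400419628924423
```

No stop yet; continuing in 1 mm steps, watching the force.

Request:
servo_tool:
  commands: [-0.001,0,0,0,0,0,0.02,-0.001,0,0,0,0,0,0.02]

```text
time: 21.1
tool_pos: [0.5694, 0.0201, 0.079]
ee_rot: [3.141, -0.439, 0.086]
wrist_force: [2.1, 0.3, -3.3]
width: 0.0434
finger_force: 30.0
```

```bash
python3 st.py
```

```text
clipper in cradle mm [59.4 -0.2  0.6] [-0.08 -0.18 -0.09] force cradle [ 0.5  0.2 -3.9] 0.04342216463866127
```

Request:
servo_tool:
  commands: [-0.001,0,0,0,0,0,0.02,-0.001,0,0,0,0,0,0.02]

```text
time: 21.35
tool_pos: [0.5693, 0.02, 0.0793]
ee_rot: [3.141, -0.441, 0.086]
wrist_force: [4.8, 0.4, -2.7]
width: 0.0435
finger_force: 30.0
```

```bash
python3 st.py
```

```text
clipper in cradle mm [59.4 -0.2  0.9] [-0.09 -0.3  -0.1 ] force cradle [ 3.2 -0.  -4.5] 0.043540241501772235
```

It stops at 59.4 mm with about 4 N, so the tail is against the block. A small final press down and in, then release.

Request:
servo_tool:
  commands: [-0.001,0,0.001,0,0,0,0.02,-0.001,0,0.001,0,0,0,0.02,-0.001,0,0.001,0,0,0,0.02]

```text
time: 21.72
tool_pos: [0.5694, 0.02, 0.079]
ee_rot: [3.14, -0.443, 0.086]
wrist_force: [5.4, 1.7, 0.8]
width: 0.0435
finger_force: 30.0
```

```bash
python3 st.py
```

```text
clipper in cradle mm [59.4 -0.3  0.5] [-0.11 -0.39 -0.09] force cradle [ 5.4  1.2 -1.6] 0.04354383888784755
```

Request:
servo_tool:
  commands: [0,0,0,0,0,0,0.05,0,0,0,0,0,0,0.06,0,0,0,0,0,0,0.07,0,0,-0.03,0,0,0,0.07,0,0,-0.08,0,0,0,0.07,0,0,-0.14,0,0,0,0.07,0,0,-0.14,0,0,0,0.07]

```text
time: 22.6
tool_pos: [0.5101, 0.0145, 0.2105]
ee_rot: [3.138, -0.45, 0.087]
wrist_force: [0.2, -1.0, -0.4]
width: 0.0698
finger_force: 0.0
```

```bash
python3 - <<'E'
from g import *
from bench import snapshot, spotter
HM=CRW@T([.06,0,0],rv=np.eye(3))
s,c,C=shot("w7",[([tf(HM,P) for P in clipper()],(0,0,255)),([tf(ST,P) for P in stand()],(0,255,0))])
for r in spotter.trace("clipper",s):
    m=r["region"]
    if m.sum()>3000:
        print(r["conf"],r["box"],fit(lambda x:[tf(CRW@T([x[0],x[1],0],yaw=x[2]),P) for P in clipper()],[c],[m],[.06,0,0],(.005,.005,.02)))
E
```

```text
0.74 [39.9, 33.8, 138.5, 53.3] (array([0.06, 0.  , 0.  ]), np.float64(1.0))
0.68 [296.0, 152.3, 50.1, 146.6] (array([0.05875342, 0.00028418, 0.00391602]), np.float64(0.11294047829085596))
```

View pics/w7.png

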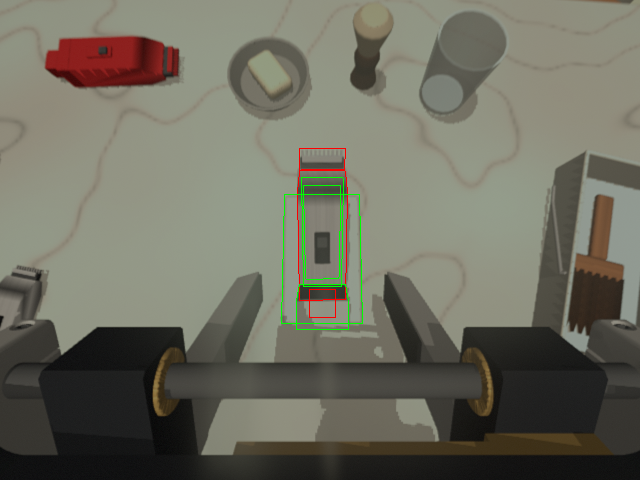

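The clipper lies on the bed with its tail against the socket block (322,295). Its outline matches the fully-home overlay, and the pick lies flat in the caddy's long compartment (600,265). The gripper is open and clear.

```bash
python3 -c "
from bench import close_job; print(close_job())"
```

```text
the job is handed in; nothing more can be done
None
```

The hair pick lies flat in the caddy's long compartment, and the large steel clipper rests blade end up on the stand with its plug fully home (it seated at only a few newtons); the gripper is open and clear, and the job was handed in at about 23 s.

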